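Clear the bark chips off the insect chill table and leave it cooling

TASK

Get the chill table ready for the next cage of beetles: use the blue scraper block, not the gripper itself, to wipe all four bark chips off the white cold plate into the yellow waste tray at its side, then stand the scraper back on its teal mat. Also see that the chill table is left switched on: flip its toggle to the green dot if it is off. Do not disturb the specimen cups, the tube rack, the wash bottle or the cup stack.

Things in the scene. Friction and masses are not known exactly. Their poses are not given: they have to be found in the camera images.
- chill_table: benchtop chill table, fixed, housing 240 by 240; origin under its centre on the bench, x to its back (away from the robot), z up. On top the white cold plate (see plate_center) between steel rails; in front of it, x -120 to -62, a lower control panel, top at z = 60, with a flat blank display, a knob 10 tall (y = -100) and the toggle (x = -92, y = +55)
- plate_center (a point): centre of the cold plate's level top face, 80 above the bench, at x = +29 of the chill table, axes as the chill table's. The plate is 170 (x) between two rails and 300 (y); its ends at y = +150 and -150 overhang the housing by 30 and are open. The rails run along y at the front and back (x 85 to 91), 8 above the plate
- switch (a joint): the chill table's power toggle, rad: 0 = off, leaning to the chill table's -y (towards a white dot); 0.9 = on, leaning to +y (towards a green dot). It stands upright at 0.45 and snaps over by itself to the side it is past; about 1 N at its tip moves it. It may start on or off
- switch_tip (a point): free end of the toggle's steel bat handle, 41 from its pivot, which lies 62 above the bench at x = -92, y = +55 of the chill table; the handle is 10 thick in its upper half, 7 below
- waste_tray: yellow open tray for waste, 200 (x) by 160 (y) by 55 high, walls 4 thick, fixed on the bench; origin under its centre, axes parallel to the chill table's. One long side is tucked 20 under one overhanging end of the cold plate, left or right, so that what goes over that end falls in
- clean_tray: white tray of the same size under the plate's other end, holding the two specimen cups; no chips belong in it
- scraper: blue scraper block: sole block 130 (its x) by 40 (its y) by 30 high with steel edge strips along both long sides, and on it a grip ridge 96 (x) by 24 (y) that rises from z = 30 to 70. Origin at the centre of its flat sole, z up. 0.2 kg. It stands on the mat at the start, its long side roughly along the mat's y
- mat: teal rubber mat 110 (x) by 190 (y) by 4 thick, fixed, the scraper's place; origin under its centre. It lies at the robot's front left or front right
- chip1: brown bark chip, loose, about 61 by 33 by 13 thick, 13 g, lying flat on the cold plate at any yaw; origin at the centre of its underside, its long side along x
- chip2: brown bark chip, loose, about 61 by 33 by 13 thick, 13 g, lying flat on the cold plate at any yaw; origin at the centre of its underside, its long side along x
- chip3: brown bark chip, loose, about 61 by 33 by 13 thick, 13 g, lying flat on the cold plate at any yaw; origin at the centre of its underside, its long side along x
- chip4: brown bark chip, loose, about 61 by 33 by 13 thick, 13 g, lying flat on the cold plate at any yaw; origin at the centre of its underside, its long side along x
- cup1: lidded specimen cup, 64 across, 58 tall, loose in the white tray; origin under its centre
- cup2: another such cup in the white tray
- tube_rack: orange tube rack 95 (x) by 150 (y) by 45 high, 55 with its tube caps, loose on the bench at the front, on the side where the mat is not; origin under its centre
- wash_bottle: white wash bottle with blue cap, 70 across, 180 tall, loose on the bench beyond one of the trays; origin under its centre
- cup_stack: stack of three empty cups, 66 across, 79 tall, loose on the bench beyond one of the trays; origin under its centre
Things that resemble listed ones, but are neither listed nor needed, are in the scene too. Leave any orange or pink look-alike of the chip1 alone. Leave any pink or purple look-alike of the chip2 alone.

How it is judged:
By the outcome, as a careful person would: the job done as asked, in the order asked, and still so for the second after the job is handed in, with the robot touching nothing.
It also fails if it takes over 64 s, if anything falls off the work surface, if the arm or the gripper's body presses on something with over 40 N, if the wrist force passes 120 N, or if a joint passes its speed limit or range.

ROBOT

A 6-joint arm with a two-finger parallel gripper is mounted at the origin on the work surface. World frame = base frame: x ahead of the robot, y to its left, z up, the work surface at z = 0. Lengths are in m, angles in rad, forces in N, time in s.
With the tool pointing down it reaches from about 0.375 to 0.825 m from the base axis. Payload 5.5 kg.
Tool frame: the origin (TCP) lies midway between the tips of the shut fingers; the grasp point (between the pads) lies 19 mm behind it (robot.grip_point_offset is the distance from the TCP to the grasp point, in m); z points along the fingers, y is the direction in which the jaws open and shut (so a half turn about z gives the same grasp; the last joint's range is limited). The gripper opens to 85 mm and grips with 20 to 120 N. Pads are 22 mm wide; open, the fingers measure 114 mm over their backs; the gripper's body (76 mm by 85 mm) begins 54 mm behind the grasp point. The pads swing forward as they close: fully open they stand 13 mm farther back than shut.
Start: joints at [1.129, 0.314, -0.047, 1.21, 0, 1.571], TCP at [0.257, 0.542, 0.231] pointing down, gripper open.
Joint ranges: [-2.67, 2.67], [-0.69, 1.73], [-1.03, 1.25], [-2.08, 2.16], [-1.42, 1.45], [-3.14, 3.14]. Speed limits (rad/s): [2.39, 2.39, 3.01, 3.14, 3.14, 3.14].

INTERFACE

Orientations are given as a rotation vector (axis times angle).
In Python, from workcell import robot, viewer, workorder gives the robot as it stands. The module is installed in compiled form; this text tells all that it offers.
- The arm moves only by the tool play_rows, never from a script. Its argument "increments" is a list of rows, each a list of 6 numbers: the shift along the world's x, y, z in mm, then the turn, a rotation vector about the world's x, y, z in degrees. In form: [[tx, ty, tz, wx, wy, wz], ...]. A call has 1 to 20 rows; each row shifts and turns the commanded pose from where the row before left it; what a row does not reach is not made up. A row lasts 1/10 s, in which the tool goes at most 50 mm and 8.59 degrees, less where a joint would pass 70% of its speed; a pose out of reach is approached as far as the arm can. A call with a gripper value outside its range is refused whole. "fingers" is the gripper's target within -1 to 1 (fully open at 1, half-way at 0, shut at -1), set as the call begins (left out, the last holds). The fingers move at their own pace and stop on an object; "newtons" is the grip in N (left out, the last holds). Time passes only in rows, so rows that do not move let the fingers close. It gives the time, the measured TCP pose, the force and the opening at its end, in the units of the state.
- robot.observe(): the state, without advancing time (a new reading comes with each control period).
- viewer.get_image(name): name is "scene" or "top" or "wrist"; returns the picture (400x640x3 uint8, red, green, blue); there is no depth.
- viewer.camera_info(name): a dict with "mtx" (3x3 intrinsics, pixels), "rvec" (rotation vector, rad) and "tvec" (3), from world to camera coordinates, as OpenCV has them; the wrist camera has in their place "tool_from_camera" (4x4, takes a point from camera to tool coordinates, whose origin is the TCP and whose axes are the flange's). Camera axes: x right, y down, z forward; pixel columns grow to the right and rows downward; lengths in m; the calibration is good to about 2 mm. A picture is of the moment at which its call begins: read the wrist's pose just before it. camera_info takes no time and is no camera call.
- workorder.sign_off(): hands the job in, once; it reports no verdict.
The state is a dict: "time_s": time; "joints": joint angles; "qvel": joint speeds; "joint_efforts": joint torques, N m; "tcp_pos": TCP position; "ee_rot": TCP orientation; "ft_force": force on the tool from outside, world axes, zero at the start; "ft_torque": the same for the moment, N m; "opening": finger opening in m.
Only numpy, scipy, OpenCV 4.12 (cv2) and the standard library are available. Lean on these libraries where they do the work, as an engineer would, in place of code of your own. Each camera call takes 0.05 s, during which the arm holds its last target. There are 200 camera calls.

## Working session

There is one attempt and no reset: what is moved stays moved. The work goes in short steps, Python scripts to look and compute and a tool call to move; the robot and the scene stay as the last step left them, time stands still between calls to the robot, and variables do not carry over. Pictures are saved under pics/ and viewed, about 8 in all and at most 12, crops included, and the job is handed in when it is done.

Besides the shell and the picture viewer there is one more tool, called after ">>>" as name(argument=value, ...), one argument or row to a line, values as JSON. play_rows: Moves the arm, as the interface text tells. Its arguments: {"type":"object","properties":{"increments":{"type":"array","items":{"type":"array","items":{"type":"number"}}},"fingers":{"type":"number"},"newtons":{"type":"number"}},"required":["increments"]}

```bash
mkdir -p pics; cat > h.py <<'E'
import numpy as np, cv2
from workcell import robot, viewer, workorder
def cam(n):
    i=viewer.camera_info(n); K=np.array(i["mtx"],float)
    if n=="wrist":
        s=robot.observe(); T=np.eye(4); T[:3,:3]=cv2.Rodrigues(np.array(s["ee_rot"],float))[0]; T[:3,3]=s["tcp_pos"]
        M=T@np.array(i["tool_from_camera"]); return K,M[:3,:3].T,-M[:3,:3].T@M[:3,3]
    return K,cv2.Rodrigues(np.array(i["rvec"],float))[0],np.array(i["tvec"],float).ravel()
def onto(c,px,z):
    K,R,t=c; px=np.atleast_2d(np.array(px,float))
    o=-R.T@t; d=(R.T@np.linalg.inv(K)@np.c_[px,np.ones(len(px))].T).T
    return o+d*((z-o[2])/d[:,2])[:,None]
def proj(c,p):
    K,R,t=c; q=(K@(R@np.atleast_2d(p).T+t[:,None])).T; return q[:,:2]/q[:,2:]
def snap(n,f):
    c=cam(n); im=viewer.get_image(n)[:,:,::-1].copy(); cv2.imwrite("pics/"+f,im); return c,im
E
python3 - <<'E'
from h import *
for n in("top","scene"):
    c,im=snap(n,n+"0.png"); print(n,-c[1].T@c[2], c[1][2])
print(robot.observe()); print(viewer.camera_info("wrist"))
E
```

```text
top [0.36912758 0.01556094 1.41954807] [ 0.16653406 -0.00281993 -0.98603167]
scene [1.20135714 0.2653677  0.95397815] [-0.55009889 -0.25416593 -0.79548155]
{'time_s': 0.1, 'joints': array([ 1.12900347e+00,  3.14115965e-01, -4.79740898e-02,  1.21017471e+00,
        3.16515486e-05,  1.57081232e+00]), 'qvel': array([ 0.00155348, -0.0033898 ,  0.0023788 , -0.00070608,  0.00046758,
       -0.00274411]), 'joint_efforts': array([ 3.56505889e-04, -5.40766203e+01,  3.40540802e+01,  1.12260139e-02,
        3.44128352e-07,  1.62640094e-05]), 'tcp_pos': array([0.2563114 , 0.54194047, 0.23054654]), 'ee_rot': array([-6.88283753e-01, -3.06490611e+00,  2.23942161e-03]), 'ft_force': array([-0.85850955, -0.39077789,  0.0382645 ]), 'ft_torque': array([-0.02518781,  0.00869824, -0.06508523]), 'opening': 0.08517862873711798}
{'mtx': array([[304.54769475,   0.        , 320.21789499],
       [  0.        , 304.54769475, 199.05584728],
       [  0.        ,   0.        ,   1.        ]]), 'tool_from_camera': array([[-8.45977124e-04, -9.44500467e-01, -3.28508983e-01,
         8.57783734e-02],
       [ 9.99999598e-01, -8.96912521e-04,  3.52352903e-06,
        -2.26709395e-04],
       [-2.97971795e-04, -3.28508848e-01,  9.44500846e-01,
        -1.43621579e-01],
       [ 0.00000000e+00,  0.00000000e+00,  0.00000000e+00,
         1.00000000e+00]])}
```

View pics/top0.png

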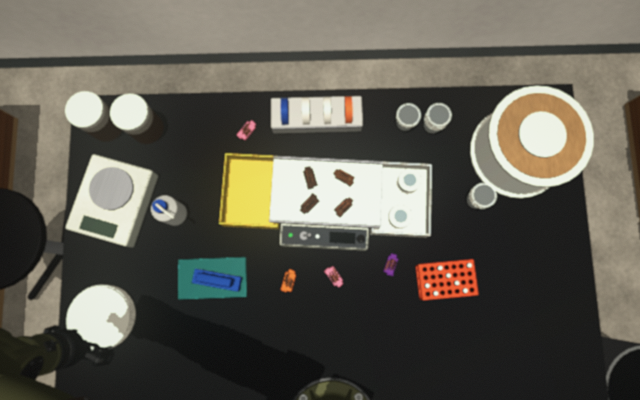

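View pics/scene0.png

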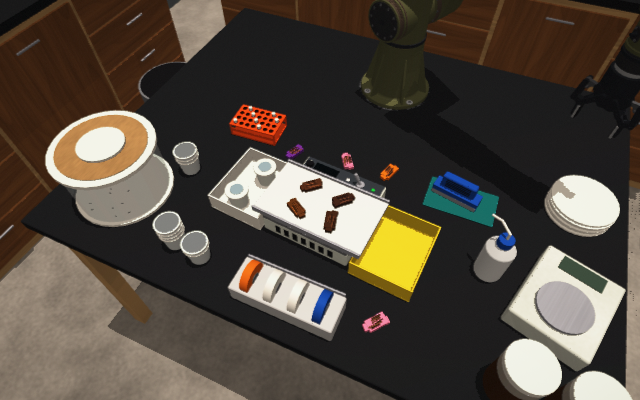

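The scene shows the yellow tray on the left (+y, top px 247,190), the mat and scraper front left (212,279), and the rack front right. The four chips are near (327,193). Next I'll measure these and look at the panel.

```bash
python3 - <<'E'
from h import *
c=cam("top"); im=cv2.imread("pics/top0.png"); hsv=cv2.cvtColor(im,cv2.COLOR_BGR2HSV)
def comps(m,amin,z,box,name,n=3):
    k=np.zeros_like(m); x0,y0,x1,y1=box; k[y0:y1,x0:x1]=m[y0:y1,x0:x1]
    for q in sorted(cv2.findContours(k,cv2.RETR_EXTERNAL,cv2.CHAIN_APPROX_NONE)[0],key=cv2.contourArea)[::-1][:n]:
        if cv2.contourArea(q)<amin: continue
        w=onto(c,q[:,0,:],z)[:,:2]*1000
        r=cv2.minAreaRect(w.astype(np.float32)); print(name,np.round(r[0],1),np.round(r[1],1),round(r[2],1),np.round(cv2.boxPoints(r)).tolist())
comps(cv2.inRange(hsv,(80,100,40),(97,255,255)),50,.004,(150,230,270,320),"mat",1)
b=cv2.inRange(hsv,(105,120,40),(125,255,255))
comps(b,50,.034,(150,250,270,310),"scr34",1)
comps(cv2.inRange(hsv,(18,100,80),(35,255,255)),50,.055,(200,140,290,240),"tray",1)
comps(cv2.inRange(hsv,(0,0,170),(180,60,255)),500,.08,(262,150,384,228),"plate",1)
comps(cv2.inRange(hsv,(0,60,20),(20,255,140)),40,.09,(275,160,380,222),"chip",6)
cv2.imwrite("pics/c.png",np.hstack([cv2.resize(im[150:250,210:440],None,fx=3.4,fy=3.4,interpolation=2)]))
s=cv2.imread("pics/scene0.png"); cv2.imwrite("pics/c2.png",cv2.resize(s[140:240,280:420],None,fx=5,fy=5,interpolation=2))
E
```

```text
mat [398.8 323.1] [113.9 193.8] 0.6 [[341.0, 419.0], [343.0, 226.0], [457.0, 227.0], [455.0, 421.0]]
scr34 [393.1 302.9] [131.1  39.2] 78.3 [[361.0, 243.0], [399.0, 235.0], [426.0, 363.0], [387.0, 371.0]]
tray [637.1 205. ] [168.6 210.1] 85.6 [[526.0, 129.0], [735.0, 113.0], [748.0, 281.0], [539.0, 297.0]]
plate [620.5  -5.3] [306.7 191.8] 87.2 [[517.0, -154.0], [709.0, -163.0], [724.0, 143.0], [532.0, 153.0]]
chip [660.6 -52.2] [55.9 25.1] 56.3 [[635.0, -68.0], [655.0, -82.0], [687.0, -36.0], [666.0, -22.0]]
chip [588.4  43.7] [21.2 51.8] 44.0 [[563.0, 55.0], [599.0, 18.0], [614.0, 32.0], [578.0, 70.0]]
chip [578.6 -48.4] [21.  53.9] 43.6 [[552.0, -36.0], [590.0, -75.0], [605.0, -61.0], [568.0, -22.0]]
chip [661.5  40.6] [55.9 22.3] 13.4 [[632.0, 45.0], [637.0, 23.0], [691.0, 36.0], [686.0, 58.0]]
```

View pics/c.png

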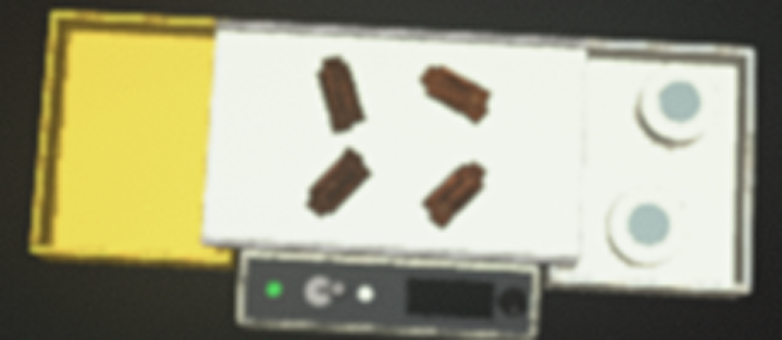

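View pics/c2.png

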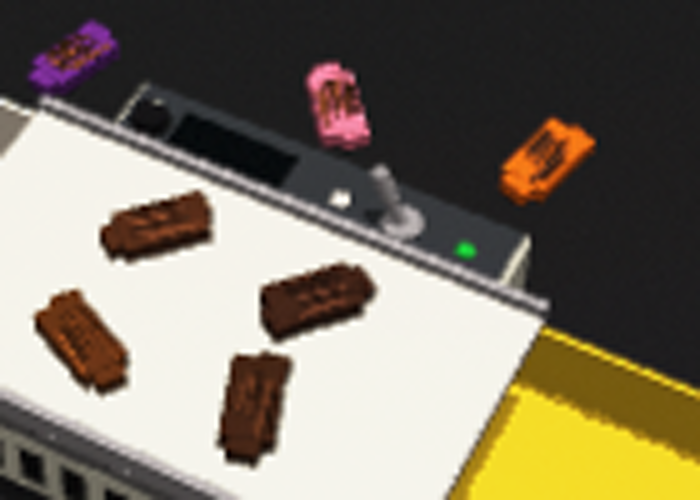

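The toggle leans to the white dot (tip at crop px 383,178, base at 402,220), so it is off. The chips lie about ±42 mm from the plate's midline. I'll work out the tool yaw, then go above the scraper.

```bash
python3 - <<'E'
from h import *
s=robot.observe(); R=cv2.Rodrigues(s["ee_rot"])[0]
print(np.round(R,3)); print("tool y ang",np.degrees(np.arctan2(R[1,1],R[0,1])),"x ang",np.degrees(np.arctan2(R[1,0],R[0,0])))
E
```

```text
[[-0.904  0.428 -0.001]
 [ 0.428  0.904 -0.001]
 [ 0.    -0.001 -1.   ]]
tool y ang 64.68621744067569 x ang 154.6862147796478
```

>>> play_rows(
  increments=[
    [13.7,-23.9,-4,0,0,-7.6],
    [13.7,-23.9,-4,0,0,-7.6],
    [13.7,-23.9,-4,0,0,-7.6],
    [13.7,-23.9,-4,0,0,-7.6],
    [13.7,-23.9,-4,0,0,-7.6],
    [13.7,-23.9,-4,0,0,-7.6],
    [13.7,-23.9,-4,0,0,-7.6],
    [13.7,-23.9,-4,0,0,-7.6],
    [13.7,-23.9,-4,0,0,-7.6],
    [13.7,-23.9,-4,0,0,-7.8],
    [0,0,0,0,0,0],
    [0,0,0,0,0,0],
  ],
  fingers=1,
  newtons=60,
)

```text
time_s: 1.3
tcp_pos: [0.3935, 0.303, 0.1911]
ee_rot: [-2.433, -1.987, 0.001]
ft_force: [-0.4, -0.2, 0.1]
opening: 0.0855
```

```bash
cat > w.py <<'E'
from h import *
import sys
c,im=snap("wrist",sys.argv[1]); hsv=cv2.cvtColor(im,cv2.COLOR_BGR2HSV)
for nm,lo,hi,z in(("mat",(80,100,40),(99,255,255),.004),("blue34",(105,120,20),(125,255,255),.034),("blue74",(105,120,20),(125,255,255),.074)):
    q=max(cv2.findContours(cv2.inRange(hsv,lo,hi),cv2.RETR_EXTERNAL,cv2.CHAIN_APPROX_NONE)[0],key=cv2.contourArea)
    r=cv2.minAreaRect((onto(c,q[:,0,:],z)[:,:2]*1000).astype(np.float32)); print(nm,np.round(r[0],1),np.round(r[1],1),round(r[2],1))
s=robot.observe(); R=cv2.Rodrigues(s["ee_rot"])[0]
print(s["time_s"],s["tcp_pos"],"yaw y",np.degrees(np.arctan2(R[1,1],R[0,1])),"z",R[:,2],s["ft_force"],s["opening"],np.degrees(s["joints"]))
E
python3 w.py w1.png
```

```text
mat [397.7 324.2] [111.3 191.2] 0.6
blue34 [391.5 306.1] [132.4  39.4] 78.4
blue74 [393.9 316.8] [114.8  34.2] 78.4
1.35 [0.39335317 0.30357435 0.19123072] yaw y -11.452507734309815 z [-4.55865031e-04  2.30636623e-04 -9.99999869e-01] [-0.04046484 -0.58236067 -0.21172543] 0.08553395410846219 [ 3.76419417e+01  8.13564079e+00 -2.05168923e+01  6.13600787e+01
  2.64154241e-02  1.39094448e+02]
```

View pics/w1.png

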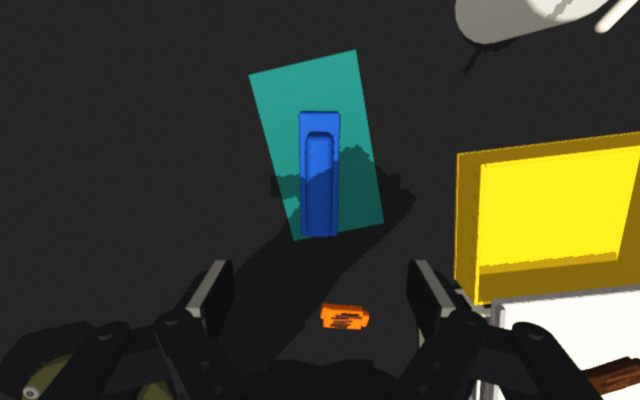

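>>> play_rows(
  increments=[
    [-1,1,-25,0,0,0],
    [-0.5,1,-35,0,0,0],
    [0,0,-35,0,0,0],
    [0,0,-25,0,0,0],
    [0,0,-15,0,0,0],
    [0,0,-10,0,0,0],
    [0,0,-6,0,0,0],
    [0,0,0,0,0,0],
  ],
)

```text
time_s: 2.15
tcp_pos: [0.3917, 0.3057, 0.04]
ee_rot: [-2.432, -1.989, 0.001]
ft_force: [-0.3, 0.4, -0.4]
opening: 0.0854
```

>>> play_rows(
  increments=[
    [0,0,0,0,0,0],
    [0,0,0,0,0,0],
    [0,0,0,0,0,0],
    [0,0,0,0,0,0],
    [0,0,0,0,0,0],
    [0,0,0,0,0,0],
    [0,0,0,0,0,0],
    [0,0,0,0,0,0],
    [0,0,0,0,0,0],
    [0,0,0,0,0,0],
  ],
  fingers=-1,
  newtons=70,
)

```text
time_s: 3.15
tcp_pos: [0.3927, 0.3057, 0.0409]
ee_rot: [2.433, 1.987, 0.002]
ft_force: [0.2, -0.9, 5.4]
opening: 0.0232
```

>>> play_rows(
  increments=[
    [0,0,10,0,0,0],
    [0,0,30,0,0,0],
    [0,0,40,0,0,0],
    [0,0,40,0,0,0],
    [0,0,40,0,0,0],
    [15,-30,10,0,0,7.0],
    [15,-30,10,0,0,7.0],
    [15,-30,0,0,0,7.0],
    [16,-31,0,0,0,7.0],
    [16,-31,0,0,0,7.0],
    [16,-31,0,0,0,7.0],
    [16,-31,0,0,0,7.0],
    [16,-31,0,0,0,7.0],
    [16,-31,0,0,0,7.0],
    [16,-31,0,0,0,7.0],
    [16,-32,0,0,0,7.0],
    [16,-32,0,0,0,7.0],
    [16,-32,0,0,0,7.0],
    [16,-33,0,0,0,7.5],
    [0,0,0,0,0,0],
  ],
)

```text
time_s: 5.15
tcp_pos: [0.6139, -0.1344, 0.2196]
ee_rot: [-0.085, -3.14, 0.002]
ft_force: [-0.1, 0.6, -1.8]
opening: 0.0229
```

```bash
python3 - <<'E'
from h import *
c,im=snap("wrist","w2.png"); s=robot.observe(); R=cv2.Rodrigues(s["ee_rot"])[0]
print(s["time_s"],s["tcp_pos"],"yaw y",np.degrees(np.arctan2(R[1,1],R[0,1])),R[:,2],s["ft_force"],s["opening"])
E
```

```text
5.2 [ 0.61289364 -0.13236227  0.21961343] yaw y 86.79613694399669 [-1.48245004e-03  2.94600646e-04 -9.99998858e-01] [-0.39847162  0.81349036 -1.46478298] 0.02312457510946849
```

View pics/w2.png

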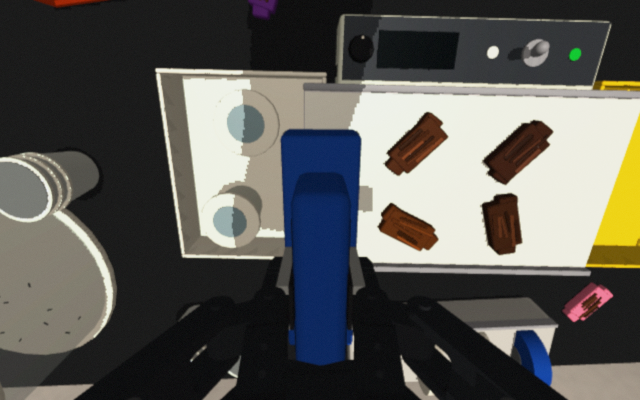

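The wrist view shows the scraper held square at px (320,200) over the plate's right end, and all four chips to its right. The toggle leans to the white dot (493,52). Rails run at rows ~86 and ~268. Now I'll turn these into positions.

```bash
python3 - <<'E'
from h import *
c=cam("wrist"); im=cv2.imread("pics/w2.png"); hsv=cv2.cvtColor(im,cv2.COLOR_BGR2HSV).astype(int)
g=cv2.cvtColor(im,cv2.COLOR_BGR2GRAY).astype(int)
# rails: outer dark->bright transitions by column
def edge(cols,r0,r1,sgn):
    o=[]
    for x in cols:
        d=sgn*np.diff(g[r0:r1,x]); o.append((x,r0+d.argmax()+.5))
    return np.array(o)
def fit(px,z,n):
    w=onto(c,px,z)[:,:2]*1000; v=cv2.fitLine(w.astype(np.float32),cv2.DIST_HUBER,0,.01,.01).ravel()
    print(n,"ang",round(np.degrees(np.arctan2(v[1],v[0])),2),"x at y=-5:",round(float(v[2]+v[0]/v[1]*(-5-v[3])),1)); return w
fit(edge(range(340,590,5),78,95,1),.088,"front rail outer")
fit(edge(range(400,585,5),262,285,-1),.088,"back rail outer")
# right plate end white->yellow
e=[]
for y in range(110,262,4):
    ss=hsv[y,560:640,1]; k=np.where(ss>120)[0]
    if len(k): e.append((560+k[0],y))
w=onto(c,e,.08)*1000; print("right end",np.round(w[[0,-1]]))
print("left end",np.round(onto(c,[(304.5,100),(304.5,120)],.08)*1000))
print("dots",np.round(onto(c,[(575,54),(493,52),(361,48)],[.06])*1000), "knob/toggle base",np.round(onto(c,[(535,56)],.062)*1000))
print("panel edge",np.round(onto(c,[(341,18),(608,24)],.06)*1000))
m=((hsv[...,0]<20)&(hsv[...,1]>80)&(hsv[...,2]<150)).astype(np.uint8)*255; m[:,:370]=0;m[270:]=0;m[:105]=0
C=np.array([620,-5])
for q in cv2.findContours(m,0,1)[0]:
    if cv2.contourArea(q)>400: 
        r=cv2.minAreaRect((onto(c,q[:,0],.0865)[:,:2]*1000).astype(np.float32)); print("chip",np.round(r[0]),np.round(r[1]),round(r[2]))
E
```

```text
front rail outer ang 85.39 x at y=-5: 525.3
back rail outer ang 85.16 x at y=-5: 701.4
right end [[561. 158.  80.]
 [707. 147.  80.]]
left end [[ 532. -142.   80.]
 [ 549. -143.   80.]]
dots [[507. 105.  60.]
 [501.  31.  60.]
 [491. -88.  60.]] knob/toggle base [[506.  68.  62.]]
panel edge [[ 466. -106.   60.]
 [ 484.  129.   60.]]
chip [660. -47.] [64. 29.] 57
chip [661.  46.] [66. 32.] 15
chip [587.  50.] [33. 62.] 45
chip [578. -44.] [29. 60.] 45
```

>>> play_rows(
  increments=[
    [-1,4,-15,0,0,-0.5],
    [-1,4,-25,0,0,-0.5],
    [-1,4,-25,0,0,-0.5],
    [0,0,-15,0,0,0],
    [0,0,-10,0,0,0],
    [0,0,-6,0,0,0],
    [0,0,-4,0,0,0],
    [0,0,-2,0,0,0],
    [0,0,0,0,0,0],
    [0,0,0,0,0,0],
  ],
)

```text
time_s: 6.2
tcp_pos: [0.6104, -0.1187, 0.1189]
ee_rot: [0.124, 3.138, -0.0]
ft_force: [0.0, -0.0, -2.7]
opening: 0.0231
```

>>> play_rows(
  increments=[
    [0,0,-1,0,0,0],
    [0,0,-0.7,0,0,0],
    [0,0,0,0,0,0],
  ],
)

```text
time_s: 6.5
tcp_pos: [0.6103, -0.1187, 0.1169]
ee_rot: [0.124, 3.139, -0.0]
ft_force: [0.2, -0.2, 0.6]
opening: 0.0225
```

>>> play_rows(
  increments=[
    [0.4,5,0,0,0,0],
    [0.6,8,0,0,0,0],
    [0.8,10,0,0,0,0],
    [0.8,10,0,0,0,0],
    [0.8,10,0,0,0,0],
    [0.8,10,0,0,0,0],
    [0.8,10,0,0,0,0],
    [0.8,10,0,0,0,0],
    [0.8,10,0,0,0,0],
    [0.8,10,0,0,0,0],
    [0.8,10,0,0,0,0],
    [0.8,10,0,0,0,0],
    [0.8,10,0,0,0,0],
    [0.8,10,0,0,0,0],
    [0.8,10,0,0,0,0],
    [0.8,10,0,0,0,0],
    [0.8,10,0,0,0,0],
    [0.8,10,0,0,0,0],
    [0,0,0,0,0,0],
  ],
)

```text
time_s: 8.4
tcp_pos: [0.6241, 0.0565, 0.1169]
ee_rot: [0.122, 3.139, 0.003]
ft_force: [0.0, 0.4, 5.5]
opening: 0.0233
```

```bash
python3 - <<'E'
from h import *
c,im=snap("wrist","w3.png"); print(robot.observe()["ft_force"])
c2,t=snap("scene","s3.png"); cv2.imwrite("pics/m3.png",np.vstack([im[:300],cv2.resize(t[130:310,200:460],(640,300))])[:600])
E
```

```text
[-0.47817414 -0.37739976  6.45491078]
```

View pics/m3.png

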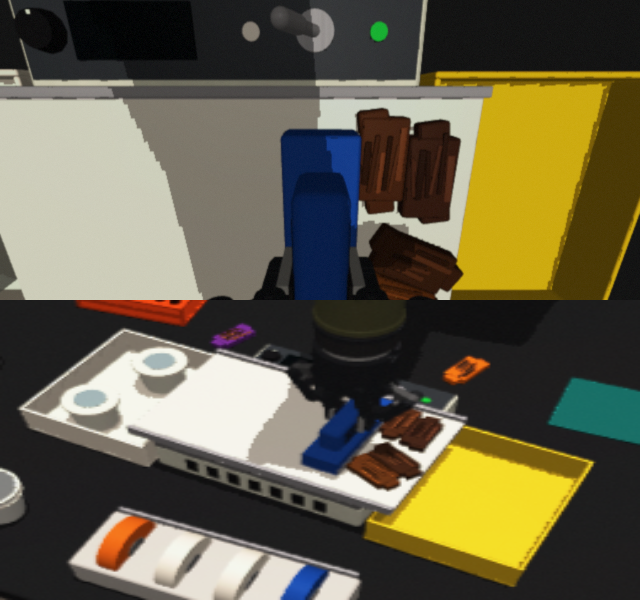

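The wrist and scene views show all four chips gathered ahead of the scraper at px 360–460, close to the plate's yellow end. I'll keep pushing until the face is past the edge.

>>> play_rows(
  increments=[
    [0.6,8,0,0,0,0],
    [0.8,10,0,0,0,0],
    [0.8,10,0,0,0,0],
    [0.8,10,0,0,0,0],
    [0.8,10,0,0,0,0],
    [0.8,10,0,0,0,0],
    [0.8,10,0,0,0,0],
    [0.8,10,0,0,0,0],
    [0.8,10,0,0,0,0],
    [0.8,10,0,0,0,0],
    [0.5,7,0,0,0,0],
    [0,0,0,0,0,0],
    [0,0,0,0,0,0],
    [0,0,0,0,0,0],
  ],
)

```text
time_s: 9.9
tcp_pos: [0.632, 0.1608, 0.1169]
ee_rot: [0.123, 3.139, 0.002]
ft_force: [-0.7, -1.9, 6.6]
opening: 0.023
```

```bash
python3 - <<'E'
from h import *
c,im=snap("wrist","w4.png"); print(robot.observe()["ft_force"])
c2,t=snap("scene","s4.png"); cv2.imwrite("pics/m4.png",np.vstack([im[:300],cv2.resize(t[130:310,200:460],(640,300))])[:600])
E
```

```text
[-0.16670408 -1.37438215  6.95386808]
```

View pics/m4.png

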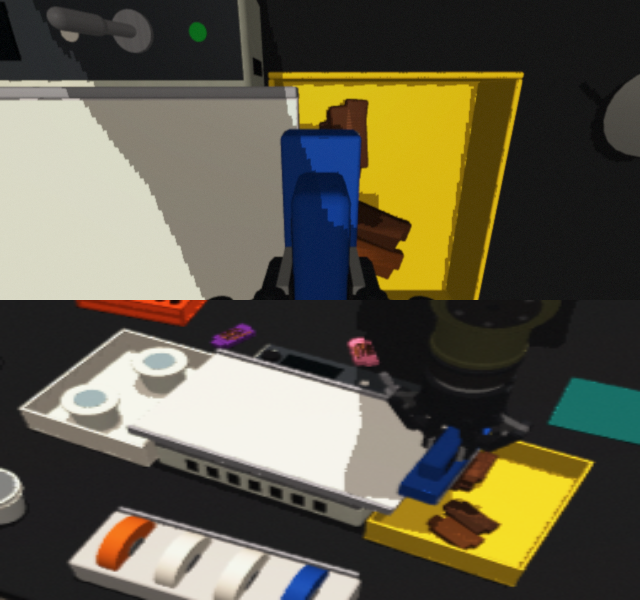

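All chips have left the plate, and brown is visible only in the yellow tray. Now I'll lift and carry the scraper to the mat.

>>> play_rows(
  increments=[
    [0,0,8,0,0,0],
    [0,0,20,0,0,0],
    [0,0,28,0,0,0],
    [0,0,28,0,0,0],
    [-19.5,13.6,0,0,0,-7.1],
    [-19.5,13.6,0,0,0,-7.1],
    [-19.5,13.6,0,0,0,-7.1],
    [-19.5,13.6,0,0,0,-7.1],
    [-19.5,13.6,0,0,0,-7.1],
    [-19.5,13.6,0,0,0,-7.1],
    [-19.5,13.6,0,0,0,-7.1],
    [-19.5,13.6,0,0,0,-7.1],
    [-19.5,13.6,0,0,0,-7.1],
    [-19.5,13.6,0,0,0,-7.1],
    [-19.5,13.6,0,0,0,-7.0],
    [-19.5,13.4,0,0,0,-7.0],
    [0,0,0,0,0,0],
    [0,0,0,0,0,0],
  ],
)

```text
time_s: 11.8
tcp_pos: [0.3971, 0.3229, 0.2003]
ee_rot: [-2.208, -2.234, 0.002]
ft_force: [-0.1, -0.2, -2.0]
opening: 0.023
```

```bash
python3 - <<'E'
from h import *
s=robot.observe(); R=cv2.Rodrigues(s["ee_rot"])[0]
print(s["time_s"],s["tcp_pos"],"yaw y",np.degrees(np.arctan2(R[1,1],R[0,1])),R[:,2],s["ft_force"],s["opening"])
c,im=snap("top","t5.png"); _,t=snap("scene","s5.png")
cv2.imwrite("pics/m5.png",np.vstack([cv2.resize(im[145:245,210:440],(690,300),interpolation=2),cv2.resize(t[130:310,200:460],(690,300))]))
E
```

```text
11.8 [0.39710564 0.32285325 0.20027911] yaw y 0.6587662109462527 [-1.34925096e-03 -4.51764409e-05 -9.99999089e-01] [-0.06601558 -0.24034616 -1.99501695] 0.02303836625755995
```

View pics/m5.png

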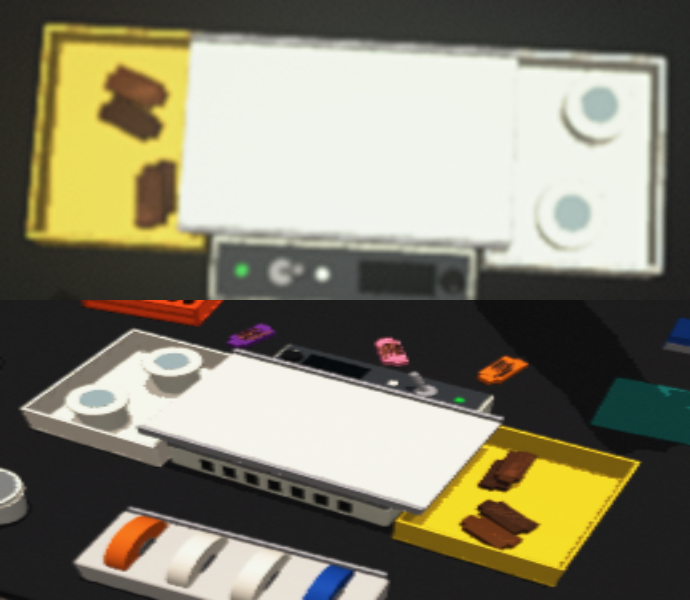

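The plate is empty (crop top 190–515), and the tray holds two pairs of chips, at (135,100) and (155,193). Now I'll set the scraper down.

>>> play_rows(
  increments=[
    [0,0,-20,0,0,0],
    [0,0,-35,0,0,0],
    [0,0,-35,0,0,0],
    [0,0,-30,0,0,0],
    [0,0,-18,0,0,0],
    [0,0,-10,0,0,0],
    [0,0,-6,0,0,0],
    [0,0,-3.5,0,0,0],
    [0,0,-1.2,0,0,0],
    [0,0,0,0,0,0],
    [0,0,0,0,0,0],
  ],
)

```text
time_s: 13.0
tcp_pos: [0.3986, 0.3228, 0.0426]
ee_rot: [2.212, 2.231, 0.002]
ft_force: [0.1, -0.2, -1.9]
opening: 0.0228
```

>>> play_rows(
  increments=[
    [0,0,-1,0,0,0],
    [0,0,-1,0,0,0],
    [0,0,0,0,0,0],
    [0,0,0,0,0,0],
  ],
)

```text
time_s: 13.4
tcp_pos: [0.3986, 0.3227, 0.0409]
ee_rot: [2.212, 2.231, 0.002]
ft_force: [-1.7, -1.0, 6.8]
opening: 0.0234
```

>>> play_rows(
  increments=[
    [0,0,0,0,0,0],
    [0,0,0,0,0,0],
    [0,0,0,0,0,0],
    [0,0,0,0,0,0],
    [0,0,0,0,0,0],
    [0,0,0,0,0,0],
    [0,0,0,0,0,0],
    [0,0,0,0,0,0],
    [0,0,10,0,0,0],
    [0,0,20,0,0,0],
    [0,0,30,0,0,0],
    [0,0,40,0,0,0],
    [0,0,40,0,0,0],
    [0,0,20,0,0,0],
    [0,0,0,0,0,0],
  ],
  fingers=1,
)

```text
time_s: 14.9
tcp_pos: [0.4, 0.3239, 0.2042]
ee_rot: [2.211, 2.23, 0.011]
ft_force: [0.8, 0.8, -0.4]
opening: 0.0851
```

```bash
python3 w.py w6.png
```

```text
mat [397.6 324.3] [111.2 191. ] 0.7
blue34 [397.6 324. ] [ 39.2 130.5] 0.4
blue74 [397.6 334.7] [ 34.2 113.9] 0.4
14.95 [0.3991129  0.32316957 0.20199878] yaw y 0.48564241496469085 z [ 0.00307881  0.00247006 -0.99999221] [-0.32158366  0.09649581 -0.12381556] 0.08532757634537923 [ 3.89984323e+01  9.32501641e+00 -1.76556863e+01  6.27931422e+01
 -1.02277482e-03  1.28512571e+02]
```

The scraper is centred on the mat (397.6, 324 against the mat's 397.6, 324.3; yaw 0.4°). Next is the toggle, with pivot near (504,67).

>>> play_rows(
  increments=[
    [9.1,-28.8,0,0,0,7.7],
    [9.1,-28.8,0,0,0,7.7],
    [9.1,-28.8,0,0,0,7.7],
    [9.1,-28.8,0,0,0,7.7],
    [9.1,-28.8,0,0,0,7.7],
    [9.1,-28.8,0,0,0,7.7],
    [9.1,-28.8,0,0,0,7.7],
    [9.1,-28.8,0,0,0,7.7],
    [9.1,-28.8,0,0,0,7.7],
    [9.1,-28.8,0,0,0,7.7],
    [9.0,-28,0,0,0,8.0],
    [0,0,-20,0,0,0],
    [0,0,-30,0,0,0],
    [0,0,0,0,0,0],
  ],
  fingers=-1,
)

```text
time_s: 16.35
tcp_pos: [0.4942, 0.006, 0.1454]
ee_rot: [-0.125, -3.131, 0.001]
ft_force: [-0.5, -0.1, -0.4]
opening: 0.0002
```

```bash
python3 - <<'E'
from h import *
c,im=snap("wrist","w7.png"); s=robot.observe(); R=cv2.Rodrigues(s["ee_rot"])[0]
print(s["time_s"],s["tcp_pos"],"yaw y",np.degrees(np.arctan2(R[1,1],R[0,1])),s["ft_force"],s["opening"],proj(c,[s["tcp_pos"],[.504,.067,.062]]))
E
```

```text
16.4 [0.49532175 0.00621207 0.14746389] yaw y 85.470351182449 [-0.41730461  0.70560845 -0.38571495] 3.0892046682963744e-05 [[320.62765715 265.80672147]
 [396.91099276 213.69842334]]
```

View pics/w7.png

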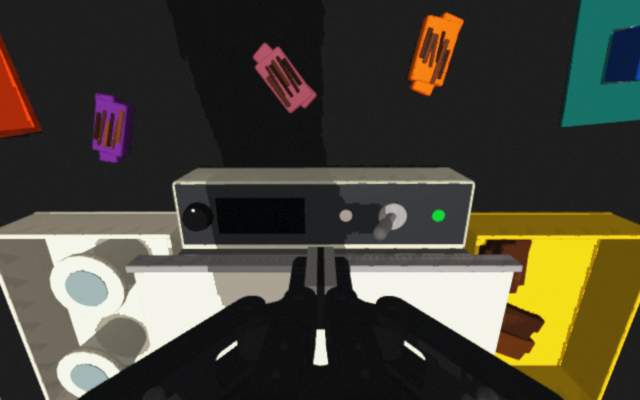

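Wrist view: the toggle base is at (393,215) with the bat leaning to the white dot, and the shut fingertips are at (320,266), clear of the rail. I'll go down beside it and push to +y.

>>> play_rows(
  increments=[
    [4,0,-15,0,0,0],
    [3,0,-20,0,0,0],
    [0,0,-15,0,0,0],
    [0,0,-10,0,0,0],
    [0,0,-3,0,0,0],
    [0,0,0,0,0,0],
    [0.4,6,0,0,0,0],
    [0.5,6,0,0,0,0],
    [0.5,6,0,0,0,0],
    [0.4,5,0,0,0,0],
    [0.4,5,0,0,0,0],
    [0.3,4,0,0,0,0],
    [0.3,4,0,0,0,0],
    [0.3,4,0,0,0,0],
    [0.2,3,0,0,0,0],
    [0,0,0,0,0,0],
    [0,0,0,0,0,0],
  ],
)

```text
time_s: 18.1
tcp_pos: [0.5083, 0.0495, 0.0867]
ee_rot: [-0.123, -3.139, 0.0]
ft_force: [-0.3, -0.5, 0.1]
opening: -0.0002
```

```bash
python3 - <<'E'
from h import *
c,im=snap("wrist","w8.png"); s=robot.observe(); print(s["time_s"],s["tcp_pos"],s["ft_force"])
c2,t=snap("scene","s8.png"); cv2.imwrite("pics/m8.png",np.hstack([cv2.resize(im[120:300,220:460],(400,300)),cv2.resize(t[150:240,300:420],(400,300))]))
E
```

```text
18.15 [0.50830455 0.04937332 0.08674941] [-0.37987084 -0.08793412 -0.18496933]
```

View pics/m8.png

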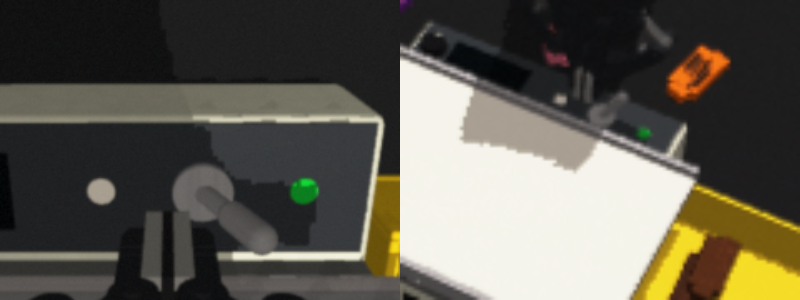

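Both views show the bat leaning to the green dot, so the toggle is on. I'll back away, do a final check and sign off.

>>> play_rows(
  increments=[
    [-0.5,-10,0,0,0,0],
    [-0.5,-10,5,0,0,0],
    [0,0,25,0,0,0],
    [0,0,35,0,0,0],
    [-10,0,40,0,0,0],
    [-25,0,30,0,0,0],
    [-30,0,10,0,0,0],
    [0,0,0,0,0,0],
    [0,0,0,0,0,0],
    [0,0,0,0,0,0],
  ],
)

```text
time_s: 19.2
tcp_pos: [0.4429, 0.0289, 0.2317]
ee_rot: [0.125, 3.139, -0.0]
ft_force: [0.1, 0.8, -1.4]
opening: -0.0002
```

```bash
python3 - <<'E'
from h import *
c,im=snap("wrist","w9.png"); c2,t=snap("scene","s9.png"); s=robot.observe(); print(s["time_s"],s["tcp_pos"],s["ft_force"])
cv2.imwrite("pics/m9.png",np.vstack([cv2.resize(im,(480,300)),cv2.resize(t,(480,300))]))
E
```

```text
19.3 [0.44272933 0.02912012 0.23125713] [-0.43007453  0.19153739 -0.11306091]
```

View pics/m9.png

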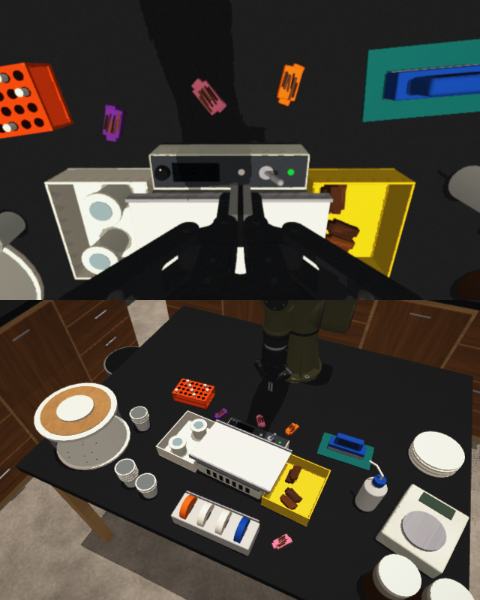

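The last pictures show the plate empty, the chips in the yellow tray, the scraper on the mat, the toggle to the green dot and everything else in place.

```bash
python3 -c "
from h import *
print(workorder.sign_off())"
```

```text
the job is handed in; nothing more can be done
None
```

The job is done and signed off at about 19 s of robot time, well inside the 64 s limit. With the scraper held in the gripper, I wiped all four bark chips off the cold plate into the yellow tray in one pass. I then put the scraper back on its mat and flipped the toggle, which had been off, to the green dot.

- **Chips:** The last views show an empty plate. The chips lie in the yellow tray as two overlapping pairs, so I counted all four from how they overlap rather than seeing each one separately.
- **Scraper:** It measured within 1 mm of the mat's centre and 0.4° of yaw.
- **Toggle:** The bat leans to the green dot, and the gripper touches nothing.
- **Other items:** The cups, tube rack, wash bottle, cup stack and look-alike chips appear undisturbed. I judged this from the pictures and did not measure it.

Early estimates of the chill table's yaw disagreed (-2.8° against -4.5°). I used the closer wrist view (-4.5°), and no check failed.

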